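# Make up a casting flask on the bench vibrator

## Robot

A 6-joint arm with a two-finger parallel gripper is mounted at the origin on the work surface. World frame = base frame: x ahead of the robot, y to its left, z up, the work surface at z = 0. Lengths are in mm, angles in rad, forces in N, time in s.
With the tool pointing down it reaches from about 325 to 850 mm from the base axis. Payload 4.4 kg.
Tool frame: the origin (TCP) lies at the very end of the fingers, on their centre line; the grasp point (between the pads) lies 19 mm behind it; y points along the fingers, z is the direction in which the jaws open and shut, and the axes are right-handed (so a half turn about y gives the same grasp; the last joint's range is limited). The gripper opens to 94 mm and grips with 3 to 60 N. Pads are 16 mm wide; open, the fingers measure 119 mm over their backs; the gripper's body (75 mm by 177 mm) begins 78 mm behind the grasp point.
Start: joints at [1.155, 0.207, 1.542, -0, 1.393, -0.15], TCP at [150.496, 554.958, 205.447] pointing down, gripper open.
Joint ranges: [-2.73, 2.73], [-0.86, 2.22], [0.23, 2.46], [-1.11, 4.25], [0.08, 2.63], [-2.82, 2.82]. Speed limits (rad/s): [2.79, 2.79, 3.14, 3.14, 3.14, 3.14].

## Interface

Orientations are given as a 3x3 rotation matrix whose columns are the frame's x, y, z axes.
In Python, from station import move_to, line_to, movej, grip, wait, inverse_kinematics, sense, camera, IKError, sign_off, search_frame, masks_of gives the robot as it stands. Calls block until the motion is done:
- move_to(position, orientation): joint-space move of the TCP to a pose.
- line_to(position, speed=150, rotation=None): straight line of the TCP; rotation=None keeps the orientation; speed is the mean speed in mm/s.
- movej(angles): joint-space move.
- grip(opening, force=None): opening from 0.0 (shut) to 1.0 (fully open); force is the grip in N (None keeps the last); returns when the fingers have stopped.
- wait(seconds).
- inverse_kinematics(position, orientation): joint angles nearest the present ones, or None.
- sense(): the state.
- camera(name): name is "scene" or "side" or "wrist"; returns a dict with "image" (400x640x3 uint8, red, green, blue), "fov_y" (degrees; the focal length in pixels is half the picture's height over the tangent of half this angle, whatever the lens; pixels are square), "cx", "cy" (the principal point, pixels), "rvec" (rotation vector, rad) and "tvec" (3), from world to camera coordinates, as OpenCV has them. Camera axes: x right, y down, z forward; pixel columns grow to the right and rows downward; lengths in mm; the calibration is good to about 2 mm. A picture is of the moment at which its call begins. There is no depth.
A pose or a line that the arm cannot do raises IKError and nothing moves.
- sign_off(): hands the job in, once; it reports no verdict.
Trained networks look in the newest picture that a camera, given by its name, has taken for a name from the list of things; names that differ only in an ending like _2 or _b are one class to them, and where a whole thing is asked for, a point or a joint stands for the part that bears it (a point fixed in the world has none). Each returns a list of dicts, best first, with "confidence" (0 to 1); they miss things now and then, are a little off and sometimes report something else, mostly with a low value. They report only what shows in the picture. A call takes as long as a camera call.
- search_frame(camera, name): "xy" ([column, row] in pixels, amid what is visible of it).
- masks_of(camera, name): "mask" (400x640 bool, what is visible of it) and "xy" ([column, row] in pixels, amid what is visible of it).
The state is a dict: "time_s": time; "q": joint angles; "dq": joint speeds; "joint_efforts": joint torques, N m; "tcp_pos": TCP position; "tool_rot": TCP orientation; "ft_force": force on the tool from outside, world axes, zero at the start; "ft_torque": the same for the moment, N m; "finger_gap": opening from 0.0 (shut) to 1.0 (fully open).
Only numpy, scipy, OpenCV 4.12 (cv2) and the standard library are available. Lean on these libraries where they do the work, as an engineer would, in place of code of your own. Each camera call takes 0.05 s, during which the arm holds its last target.

## Task

Make up the casting flask on the bench vibrator, ready for pouring investment: stand the green rubber sprue base in the middle of the black vibrator pad, then plant the wax tree upright in the base's centre socket, then lower the steel flask over the tree into the groove of the base, and last fit the orange rubber collar over the top rim of the flask. Take them in this order, set each one down gently and fully seated before fetching the next, and do not press the flask on the wax. Leave the spray can, the tape roll and the spirit lamp where they are.

Things in the scene. Friction and masses are not known exactly. Their poses are not given: they have to be found in the camera images.
- pad_c (a point): bench vibrator, the target: a grey rounded housing 150 x 130 mm (its x and y) that does not move, with a flat black square rubber pad 116 x 116 mm on top; a black knob and a red switch on its side. It is 60 mm high. This point is the centre of the pad's top face, z up; the pad may be turned by up to 0.3 rad
- base_c (a point): loose green rubber sprue base, 66 mm across, 24 mm high, open side up, 80 g. Floor 10 mm thick; rim tapers inside from 59 mm across at the top to 54 mm at the floor (the flask stands there, on the floor). A boss in the middle, as high as the rim, has a tapered socket down to the floor, 18.6 mm wide at the mouth, 12.6 mm below, for the tree. Point: its centre, 12 mm above its underside, z up
- tree_c (a point): wax tree, 78 mm high, 25 g, loose in the middle hole of a fixed wooden block 28 mm high, foot 13 mm above the bench. Dark blue stem 10 mm thick; foot a cone 14 mm high, 11 mm wide below, 17 above; red branches 15 to 42 mm above the foot reach 16 mm out; grip the bare stem above them. Point: on the axis 39 mm above the foot, z up. Planted, the foot is 10 mm above the base's underside
- flask_c (a point): loose steel flask, a plain tube open at both ends, standing upright, 51 mm outside, 47 mm inside diameter, 90 mm high, about 0.22 kg. Point: its centre, 45 mm above its lower end, z up along the axis. Seated, its lower end is 10 mm above the base's underside and its rim 12 mm above the tree's top
- collar_c (a point): loose orange rubber collar, a ring 65 mm outside diameter, 30 mm high, right way up, 60 g. Its lower 12 mm is a skirt, 59 mm wide inside at the bottom tapering to 54, that goes over the flask; above that the hole is 46 mm wide and the step rests on the flask's rim. Point: its centre, 15 mm above its underside, z up. Seated, its underside is 12 mm below the rim
- can_c (a point): bystander: white and yellow spray can, 66 mm across, 190 mm high, standing; point at its centre, 95 mm up. Leave it alone
- tape_c (a point): bystander: roll of masking tape lying flat, 100 mm across, 25 mm high; point at its centre, 12.5 mm up. Leave it alone
- lamp_c (a point): bystander: small glass spirit lamp with a metal neck, 80 mm across, 76 mm high; point at half its height, 38 mm up. Leave it alone

How it is judged (in metres and radians):
On the way, in this order (a step that is already met when the one before it is completed fails the run):
1. the green base stands in the middle of the vibrator pad, let go (horizontal distance between base_c and pad_c below 0.015 m and z of base_c in the frame of pad_c between 0.008 and 0.016 m and angle between base_c's own z axis and vertical below 0.07 rad and contact force between the fingers and base below 0.1 N and linear speed of base below 0.02 m/s), for 0.2 s.
2. the wax tree stands upright in the base's socket, let go (horizontal distance between base_c and pad_c below 0.015 m and z of base_c in the frame of pad_c between 0.008 and 0.016 m and angle between base_c's own z axis and vertical below 0.07 rad and horizontal distance between tree_c and base_c below 0.008 m and z of tree_c in the frame of base_c between 0.033 and 0.041 m and angle between tree_c's own z axis and vertical below 0.14 rad and contact force between the fingers and tree below 0.1 N and linear speed of tree below 0.02 m/s), for 0.2 s.
3. the flask stands over the tree in the groove of the base, let go (horizontal distance between base_c and pad_c below 0.015 m and z of base_c in the frame of pad_c between 0.008 and 0.016 m and angle between each of base_c, flask_c's own z axis and vertical below 0.07 rad and horizontal distance between tree_c and base_c below 0.008 m and z of tree_c in the frame of base_c between 0.033 and 0.041 m and angle between tree_c's own z axis and vertical below 0.14 rad and horizontal distance between flask_c and base_c below 0.005 m and z of flask_c in the frame of base_c between 0.039 and 0.047 m and contact force between the fingers and flask below 0.1 N and linear speed of flask below 0.02 m/s), for 0.2 s.
4. the collar sits on the rim of the flask, let go (horizontal distance between base_c and pad_c below 0.015 m and z of base_c in the frame of pad_c between 0.008 and 0.016 m and angle between each of base_c, flask_c, collar_c's own z axis and vertical below 0.07 rad and horizontal distance between tree_c and base_c below 0.008 m and z of tree_c in the frame of base_c between 0.033 and 0.041 m and angle between tree_c's own z axis and vertical below 0.14 rad and horizontal distance between flask_c and base_c below 0.005 m and z of flask_c in the frame of base_c between 0.039 and 0.047 m and horizontal distance between collar_c and flask_c below 0.005 m and z of collar_c in the frame of flask_c between 0.044 and 0.052 m and contact force between the fingers and collar below 0.1 N and linear speed of collar below 0.02 m/s), for 0.2 s.
At the end, for the whole second after the job is handed in: Base flat on the pad, within 15 mm of its centre; tree fully down in the socket (within 4 mm in height, 8 mm sideways, 8 degrees); flask fully down in the groove and collar fully down on its rim (each within 4 mm in height, 5 mm sideways, 4 degrees); all let go and at rest (all of step 4 and linear speed of each of base, tree, flask below 0.02 m/s and contact force between the fingers and base below 0.1 N and contact force between the fingers and tree below 0.1 N and contact force between the fingers and flask below 0.1 N); the robot touches nothing.
It fails at once if the spray can, tape roll or spirit lamp is moved more than 25 mm (distance of any of can_c, tape_c, lamp_c from where it was at the start of the episode above 0.025 m).
It fails at once if the flask presses on the wax tree with more than 8 N (contact force between flask and tree above 8 N).
It fails at once if a part is pressed on the one below it with more than 60 N (contact force between base and vibrator above 60 N or contact force between any of tree, flask and base above 60 N or contact force between collar and flask above 60 N).
It fails at once if a part is dropped: it comes down the last 15 mm to its place faster than 0.45 m/s ((horizontal distance between base_c and pad_c below 0.025 m and z of base_c in the frame of pad_c between 0.006 and 0.027 m and linear speed of base above 0.45 m/s) or (horizontal distance between tree_c and base_c below 0.025 m and z of tree_c in the frame of base_c between 0.031 and 0.052 m and linear speed of tree above 0.45 m/s) or (horizontal distance between flask_c and base_c below 0.025 m and z of flask_c in the frame of base_c between 0.037 and 0.058 m and linear speed of flask above 0.45 m/s) or (horizontal distance between collar_c and flask_c below 0.025 m and z of collar_c in the frame of flask_c between 0.042 and 0.063 m and linear speed of collar above 0.45 m/s)).
It also fails if it takes over 128 s, if anything falls off the work surface, if the arm or the gripper's body presses on something with over 40 N, if the wrist force passes 120 N, or if a joint passes its speed limit or range.

## Working session

There is one attempt and no reset: what is moved stays moved. The work goes in short steps, each a Python script; the robot and the scene stay as the last script left them, time stands still between calls to the robot, and variables do not carry over. Pictures are saved under pics/ and viewed, and the job is handed in when it is done.

```bash
ls; mkdir -p pics; cat > h.py <<'E'
import numpy as np, cv2
from station import *
def shot(name, fn=None):
    c=camera(name)
    if fn: cv2.imwrite(f"pics/{fn}.png", c["image"][:,:,::-1])
    return c
def KRt(c):
    h=c["image"].shape[0]; f=h/2/np.tan(np.radians(c["fov_y"])/2)
    K=np.array([[f,0,c["cx"]],[0,f,c["cy"]],[0,0,1.]])
    R=cv2.Rodrigues(np.array(c["rvec"],float))[0]; t=np.array(c["tvec"],float).ravel()
    return K,R,t
def ray(c,xy):
    K,R,t=KRt(c); d=R.T@np.linalg.inv(K)@np.array([xy[0],xy[1],1.]); return -R.T@t, d/np.linalg.norm(d)
def atz(c,xy,z):
    o,d=ray(c,xy); return o+d*(z-o[2])/d[2]
def proj(c,P):
    K,R,t=KRt(c); p=(R@np.atleast_2d(P).T).T+t; p=p@K.T; return p[:,:2]/p[:,2:]
def tri(obs):
    A=np.zeros((3,3));b=np.zeros(3);L=[]
    for c,xy in obs:
        o,d=ray(c,xy);M=np.eye(3)-np.outer(d,d);A+=M;b+=M@o;L.append((M,o))
    x=np.linalg.solve(A,b); return x,[round(float(np.linalg.norm(M@(x-o))),1) for M,o in L]
E
python3 - <<'E'
from h import *
s=sense(); print({k:np.round(v,3) for k,v in s.items()})
N=["pad_c","base_c","tree_c","flask_c","collar_c","can_c","tape_c","lamp_c"]
C={}
for n in ["scene","side","wrist"]:
    C[n]=shot(n,n+"0"); c=C[n]
    print(n,c["fov_y"],c["cx"],c["cy"],ray(c,(c["cx"],c["cy"])))
    for m in N:
        print(m,[(np.round(r["xy"],1).tolist(),round(r["confidence"],2)) for r in search_frame(n,m)[:3]])
E
```

```text
pics
{'time_s': np.float64(0.0), 'q': array([ 1.155,  0.207,  1.543, -0.   ,  1.393, -0.151]), 'dq': array([-0.001,  0.   , -0.001, -0.001, -0.002,  0.   ]), 'joint_efforts': array([-0.0000e+00, -3.7087e+01, -2.8142e+01,  7.0000e-02,  3.6000e-02,
       -0.0000e+00]), 'tcp_pos': array([150.197, 554.207, 204.308]), 'tool_rot': array([[ 0.965, -0.001,  0.262],
       [-0.262, -0.002,  0.965],
       [-0.   , -1.   , -0.002]]), 'ft_force': array([-0.522,  0.356,  0.117]), 'ft_torque': array([-0.038,  0.029,  0.002]), 'finger_gap': np.float64(0.999)}
scene 45.200794844615224 317.6037714333603 200.51860499429182 (array([1307.42665776,   81.79477188, 1362.73960671]), array([-0.49244636, -0.07043175, -0.8674883 ]))
pad_c [([280.3, 219.1], 0.64), ([404.5, 186.8], 0.58)]
base_c [([244.5, 165.4], 0.85)]
tree_c []
flask_c [([329.1, 175.8], 0.73)]
collar_c [([408.8, 189.4], 0.75)]
can_c [([192.1, 184.4], 0.93)]
tape_c [([445.1, 238.7], 0.63)]
lamp_c [([316.1, 262.4], 0.83)]
side 48.54633399976832 317.13121599098184 193.88900912579493 (array([  54.4608268 , -669.88689186,  753.22129046]), array([ 0.4913221 ,  0.6164453 , -0.61530301]))
pad_c [([366.9, 233.8], 0.59)]
base_c [([351.5, 319.0], 0.73)]
tree_c [([299.3, 163.2], 0.63)]
flask_c [([271.9, 227.2], 0.77)]
collar_c [([217.8, 189.1], 0.68)]
can_c [([452.9, 296.3], 0.65)]
tape_c [([243.1, 151.6], 0.72)]
lamp_c [([365.7, 192.3], 0.84)]
wrist 69.1791786319703 323.27462235490646 200.0886655042976 (array([ 82.09443506, 573.97714866, 384.88226911]), array([ 0.23542274, -0.06424641, -0.96976726]))
pad_c []
base_c []
tree_c []
flask_c []
collar_c []
can_c []
tape_c []
lamp_c []
```

View pics/scene0.png

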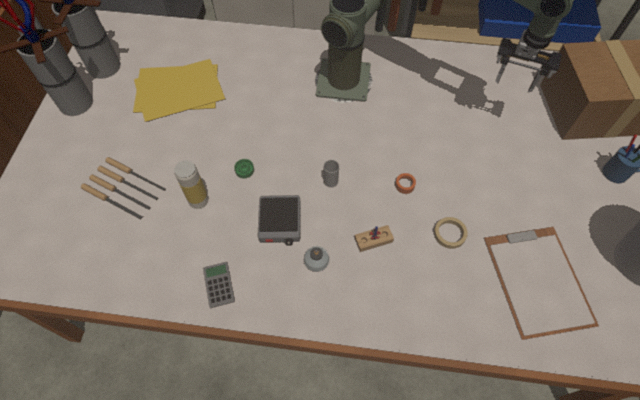

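View pics/side0.png

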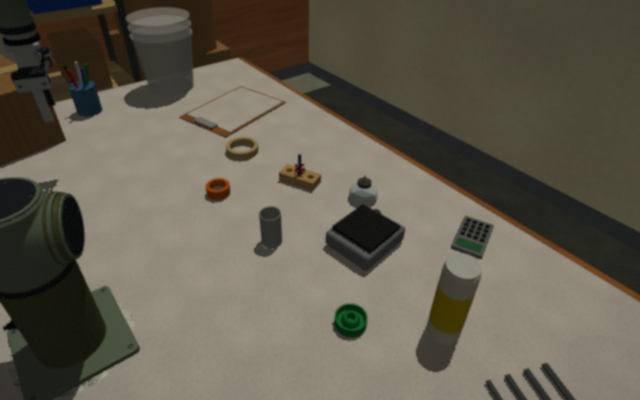

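View pics/wrist0.png

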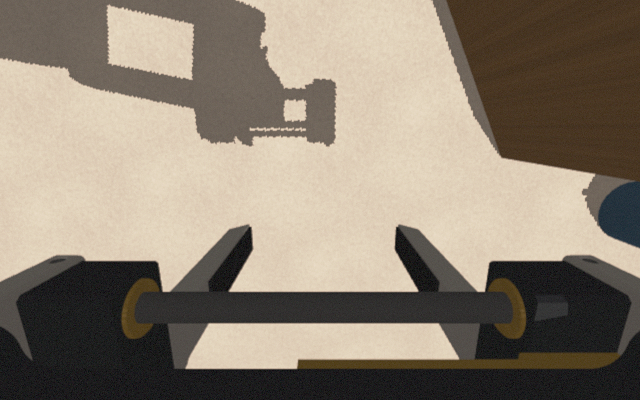

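The scene view shows the base at (244,168), pad (280,217), flask (331,174), collar (405,183), tree block (374,236), lamp (316,259), tape (450,232) and can (193,185). The side view agrees. The wrist view shows only bare bench. I'll triangulate rough positions next.

```bash
python3 - <<'E'
from h import *
N=["pad_c","base_c","tree_c","flask_c","collar_c","can_c","tape_c","lamp_c"]
C={};D={}
for n in ["scene","side"]:
    C[n]=shot(n)
    for m in N:
        r=masks_of(n,m); 
        for k in r[:2]:
            ys,xs=np.nonzero(k["mask"]); print(n,m,round(k["confidence"],2),np.round(k["xy"],1),len(xs),(xs.min(),xs.max(),ys.min(),ys.max()) if len(xs) else "")
        if r: D[n,m]=r[0]["xy"]
D["scene","tree_c"]=D.get(("scene","tree_c"),(375,232))
for m in N:
    if ("scene",m) in D and ("side",m) in D: 
        x,e=tri([(C["scene"],D["scene",m]),(C["side"],D["side",m])]); print(m,np.round(x,1),e,round(float(np.hypot(*x[:2])),0))
E
```

```text
scene pad_c 0.76 [280.1 218.8] 1902 (np.int64(258), np.int64(299), np.int64(195), np.int64(244))
scene base_c 0.78 [246.1 167.1] 317 (np.int64(234), np.int64(253), np.int64(159), np.int64(178))
scene base_c 0.63 [276.6 217.7] 1923 (np.int64(258), np.int64(299), np.int64(195), np.int64(243))
scene tree_c 0.61 [375.7 231.5] 84 (np.int64(371), np.int64(379), np.int64(226), np.int64(238))
scene collar_c 0.71 [404.8 188.2] 255 (np.int64(396), np.int64(415), np.int64(173), np.int64(193))
scene can_c 0.59 [191.6 184.5] 1043 (np.int64(174), np.int64(208), np.int64(160), np.int64(208))
scene can_c 0.47 [407.3 187.1] 222 (np.int64(396), np.int64(415), np.int64(173), np.int64(193))
scene tape_c 0.65 [449.7 222.7] 455 (np.int64(435), np.int64(466), np.int64(217), np.int64(247))
scene tape_c 0.42 [408.3 188.4] 247 (np.int64(395), np.int64(415), np.int64(173), np.int64(193))
scene lamp_c 0.77 [316.7 261.3] 507 (np.int64(303), np.int64(328), np.int64(246), np.int64(271))
side pad_c 0.91 [367.7 235.7] 3252 (np.int64(326), np.int64(404), np.int64(204), np.int64(270))
side flask_c 0.66 [270.5 226.3] 826 (np.int64(259), np.int64(282), np.int64(206), np.int64(247))
side collar_c 0.77 [217.2 190.9] 465 (np.int64(206), np.int64(230), np.int64(178), np.int64(199))
side can_c 0.62 [453.2 296. ] 3213 (np.int64(427), np.int64(481), np.int64(253), np.int64(343))
side tape_c 0.74 [243.1 144.4] 545 (np.int64(226), np.int64(258), np.int64(136), np.int64(159))
side lamp_c 0.89 [363.1 193.3] 617 (np.int64(350), np.int64(377), np.int64(176), np.int64(204))
side lamp_c 0.59 [217.7 186.3] 437 (np.int64(206), np.int64(230), np.int64(178), np.int64(198))
pad_c [ 631.4 -137.7   25.6] [3.5, 3.5] 646.0
collar_c [444.6 255.4  -1.1] [5.3, 5.3] 513.0
can_c [ 586.4 -412.6  104.7] [0.5, 0.5] 717.0
tape_c [590.6 382.3  40.7] [8.9, 8.9] 703.0
lamp_c [749.6  -1.4  11.7] [1.7, 1.7] 750.0
```

```bash
python3 - <<'E'
from h import *
C={n:shot(n) for n in ["scene","side"]}
D=dict(base=((244,168),(351,320)),flask=((331,174),(270.5,226.5)),collar=((405.5,183),(217.5,188.5)),tree=((375.5,231),(299,163)),pad=((279,216),(367,229)),tape=((450.5,232),(242,148)),lamp=((316,259),(363.5,190)),can=((192,184),(454,298)),block=((374,238),(300,177)))
for m,(a,b) in D.items():
    x,e=tri([(C["scene"],a),(C["side"],b)]); print(m,np.round(x,1),e,round(float(np.hypot(*x[:2])),0))
s=sense();c=shot("wrist");K,R,t=KRt(c);T=np.array(s["tool_rot"]);o=-R.T@t
print("cam in tool",T.T@(o-s["tcp_pos"]),"\n",np.round(T.T@R.T,3),K[0,0])
E
```

```text
base [ 448.7 -290.8   13.9] [0.6, 0.6] 535.0
flask [454.6   5.5  45.3] [0.6, 0.6] 455.0
collar [439.7 250.8  15.4] [0.4, 0.4] 506.0
tree [651.5 162.9  62. ] [0.0, 0.0] 672.0
pad [ 630.7 -137.2   46. ] [0.8, 0.8] 645.0
tape [600.6 397.2  12. ] [1.0, 1.0] 720.0
lamp [747.9  -3.5  25. ] [1.9, 1.9] 748.0
can [ 584.3 -414.2  102.9] [1.4, 1.4] 716.0
block [652.9 162.2  14.3] [1.0, 1.0] 673.0
cam in tool [ -70.99085914 -179.40383756    0.45420404] 
 [[ 0.001  0.97   0.244]
 [ 0.    -0.244  0.97 ]
 [ 1.    -0.001 -0.   ]] 290.02923556459484
```

```bash
cat >> h.py <<'E'
def yaw(a): 
    c,s=np.cos(a),np.sin(a); return np.array([[c,0,-s],[s,0,c],[0,-1,0.]])
E
python3 - <<'E'
from h import *
D=dict(base=(449,-291),pad=(631,-137),flask=(455,6),collar=(440,251),tree=(652,163))
for m,p in D.items():
    for z in (10,200):
        out=[]
        for a in np.arange(-3.14,3.15,0.5236):
            q=inverse_kinematics([*p,z],yaw(a)); out.append((round(a,2), None if q is None else round(q[5],2)))
        print(m,z,out, None if q is None else np.round(q,2))
E
```

```text
base 10 [(np.float64(-3.14), np.float64(0.83)), (np.float64(-2.62), np.float64(0.31)), (np.float64(-2.09), np.float64(-0.21)), (np.float64(-1.57), np.float64(-0.74)), (np.float64(-1.05), np.float64(-1.26)), (np.float64(-0.52), np.float64(-1.79)), (np.float64(0.0), np.float64(-2.31)), (np.float64(0.53), None), (np.float64(1.05), None), (np.float64(1.57), np.float64(2.4)), (np.float64(2.1), np.float64(1.88)), (np.float64(2.62), np.float64(1.36)), (np.float64(3.14), np.float64(0.83))] [-0.74  0.37  1.79 -0.    0.98  0.83]
base 200 [(np.float64(-3.14), np.float64(0.83)), (np.float64(-2.62), np.float64(0.31)), (np.float64(-2.09), np.float64(-0.21)), (np.float64(-1.57), np.float64(-0.74)), (np.float64(-1.05), np.float64(-1.26)), (np.float64(-0.52), np.float64(-1.79)), (np.float64(0.0), np.float64(-2.31)), (np.float64(0.53), None), (np.float64(1.05), None), (np.float64(1.57), np.float64(2.4)), (np.float64(2.1), np.float64(1.88)), (np.float64(2.62), np.float64(1.36)), (np.float64(3.14), np.float64(0.83))] [-0.74  0.13  1.65 -0.    1.37  0.83]
pad 10 [(np.float64(-3.14), np.float64(1.22)), (n
[... 3552 characters left out ...]
57), None), (np.float64(2.1), np.float64(2.73)), (np.float64(2.62), np.float64(2.21)), (np.float64(3.14), np.float64(1.69))] [ 0.12  0.61  1.42 -0.    1.11  1.69]
tree 200 [(np.float64(-3.14), np.float64(1.69)), (np.float64(-2.62), np.float64(1.16)), (np.float64(-2.09), np.float64(0.64)), (np.float64(-1.57), np.float64(0.11)), (np.float64(-1.05), np.float64(-0.41)), (np.float64(-0.52), np.float64(-0.93)), (np.float64(0.0), np.float64(-1.46)), (np.float64(0.53), np.float64(-1.98)), (np.float64(1.05), np.float64(-2.5)), (np.float64(1.57), None), (np.float64(2.1), np.float64(2.73)), (np.float64(2.62), np.float64(2.21)), (np.float64(3.14), np.float64(1.69))] [ 0.12  0.41  1.29 -0.    1.44  1.69]
```

```bash
python3 - <<'E'
from h import *
import pickle
V={}
def look(m,p,a,Z,names):
    move_to([*p,Z],yaw(a)); wait(0.15)
    c=shot("wrist",f"w_{m}_{int(a)}"); r={}
    for n in names:
        x=masks_of("wrist",n); r[n]=x
        for k in x[:2]:
            ys,xs=np.nonzero(k["mask"]); print(m,a,n,round(k["confidence"],2),np.round(k["xy"],1),len(xs),(xs.min(),xs.max(),ys.min(),ys.max()))
            print("   z15/60:",np.round(atz(c,k["xy"],12),1))
    V[m,a]=(c,r,sense())
look("pad",(631,-137),0,250,["pad_c"]); look("base",(449,-291),0,180,["base_c"])
print(sense()["time_s"])
look("base",(449,-291),np.pi,180,["base_c"]); look("pad",(631,-137),np.pi,250,["pad_c"])
print(sense()["time_s"])
pickle.dump(V,open("V1.pkl","wb"))
E
```

```text
pad 0 pad_c 0.67 [321.3 176. ] 10538 (np.int64(268), np.int64(376), np.int64(117), np.int64(237))
   z15/60: [ 629.2 -138.7   12. ]
base 0 base_c 0.86 [324.6 186.9] 2454 (np.int64(298), np.int64(353), np.int64(160), np.int64(215))
   z15/60: [ 450.9 -288.8   12. ]
6.8333
base 3.141592653589793 base_c 0.7 [319.5 186. ] 2403 (np.int64(294), np.int64(349), np.int64(159), np.int64(213))
   z15/60: [ 449.5 -285.8   12. ]
pad 3.141592653589793 pad_c 0.83 [318.6 178.3] 10623 (np.int64(265), np.int64(374), np.int64(117), np.int64(236))
   z15/60: [ 627.3 -131.1   12. ]
10.9583
```

```bash
cd pics; python3 -c "
import cv2,numpy as np
a=[cv2.imread(f'w_{m}_{k}.png')[90:260,220:420] for m in('base','pad') for k in (0,3)]
cv2.imwrite('m1.png',cv2.resize(np.vstack([np.hstack(a[:2]),np.hstack(a[2:])]),None,fx=1.7,fy=1.7))"
```

```text
(no output)
```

View pics/m1.png

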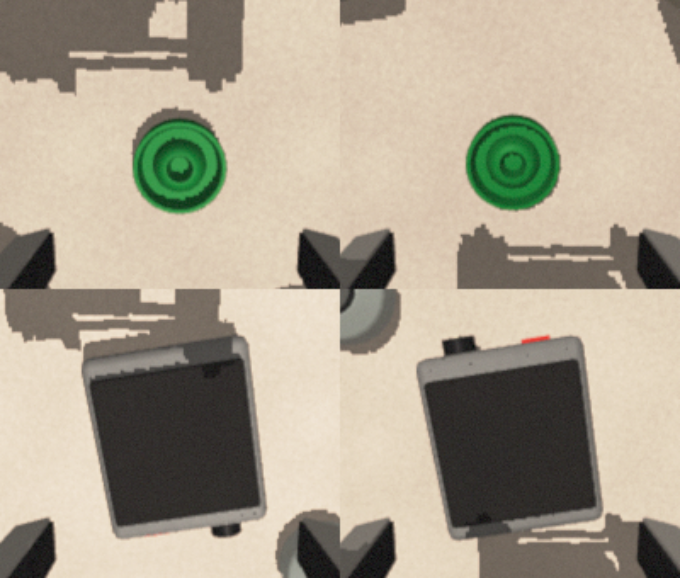

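```bash
cat >> h.py <<'E'
from scipy.optimize import least_squares
def cyl_feats(c,x,y,z0,rs):  # rs: list of (r,z offset); silhouette hull -> centroid, bbox
    th=np.linspace(0,2*np.pi,90,endpoint=False)
    P=np.vstack([np.c_[x+r*np.cos(th),y+r*np.sin(th),np.full(90,z0+dz)] for r,dz in rs])
    h=cv2.convexHull(proj(c,P).astype(np.float32)).reshape(-1,2)
    M=cv2.moments(h.reshape(-1,1,2)); a=M["m00"]
    return np.array([M["m10"]/a,M["m01"]/a,np.sqrt(a)]),h
def blob(mask,near=None,close=3):
    m=cv2.morphologyEx(mask.astype(np.uint8),cv2.MORPH_CLOSE,np.ones((close,close)))
    n,l,st,ce=cv2.connectedComponentsWithStats(m)
    i=1+int(np.argmax(st[1:,4])); m=(l==i).astype(np.uint8)
    cs,_=cv2.findContours(m,cv2.RETR_EXTERNAL,cv2.CHAIN_APPROX_NONE)
    f=cv2.drawContours(np.zeros_like(m),cs,-1,1,-1); ys,xs=np.nonzero(f)
    return np.array([xs.mean(),ys.mean(),np.sqrt(len(xs))]),f
def fit_cyl(obs,rs,x0,sw=1.0):
    # obs: list of (cam, feats)
    f=lambda p: np.concatenate([(cyl_feats(c,p[0],p[1],p[2],rs)[0]-b)*[1,1,sw] for c,b in obs])
    r=least_squares(f,x0,x_scale=[1,1,1],diff_step=1e-3); return r.x,r.fun
E
python3 - <<'E'
from h import *
import pickle
V=pickle.load(open("V1.pkl","rb")); ks=[0,np.pi]
O=[]
for a in ks:
    c=V["base",a][0]; im=c["image"].astype(int); g=(im[...,1]>1.25*im[...,0])&(im[...,1]>1.25*im[...,2])&(im[...,1]>20)
    b,f=blob(g); print("green",b,len(np.nonzero(f)[0])); O.append((c,b))
print("base fit both",fit_cyl(O,[(33,0),(33,24)],[449,-289,0]))
for o in O: print(" single z=0",fit_cyl([o],[(33,0),(33,24)],[449,-289,0]))
Q=[]
for a in ks:
    c=V["pad",a][0]; im=c["image"].astype(int).max(2)
    d=(im<60); d[:100]=0;d[245:]=0;d[:,:235]=0;d[:,410:]=0
    b,f=blob(d,close=5); f=cv2.morphologyEx(f,cv2.MORPH_OPEN,np.ones((9,9)))
    hull=cv2.convexHull(cv2.findContours(f,0,1)[0][0]); q=cv2.approxPolyDP(hull,0.04*cv2.arcLength(hull,True),True).reshape(-1,2)
    print(b,q.tolist()); Q.append((c,b,q,f)); cv2.imwrite(f"pics/padm{int(a)}.png",f*255)
pickle.dump(Q,open("Q.pkl","wb"))
print(tri([(c,b[:2]) for c,b,q,f in Q]))
E
```

```text
green [325.08695652 187.39590301  48.90807704] 2392
green [321.24080268 185.47157191  48.90807704] 2392
base fit both (array([ 450.8015815 , -288.11219865,    0.        ]), array([ 0.07278714, -0.03880883,  0.86280897,  0.07494815, -0.0334972 ,
        1.01876964]))
 single z=0 (array([ 450.88451435, -288.20045658,    0.        ]), array([-0.00098592,  0.02767237,  0.86061573]))
 single z=0 (array([ 450.72116356, -288.02344656,    0.        ]), array([9.26986195e-04, 3.13653687e-02, 1.01680567e+00]))
[323.57386513 179.26449751  87.30406634] [[362, 132], [371, 216], [289, 227], [274, 144]]
[320.98875523 180.57178347  87.45284444] [[359, 133], [368, 217], [287, 229], [271, 146]]
(array([ 629.05259058, -135.09390583,   39.80236837]), [0.3, 0.3])
```

```bash
sed -i 's/r=least_squares(f,x0,x_scale=\[1,1,1\],diff_step=1e-3); return r.x,r.fun/g=lambda d: f(np.array(x0,float)+(d-1)*100); r=least_squares(g,[1.,1.,1.],diff_step=1e-3); return np.array(x0)+(r.x-1)*100,np.round(r.fun,2)/' h.py
python3 - <<'E'
from h import *
import pickle
V=pickle.load(open("V1.pkl","rb")); ks=[0,np.pi]
O=[]
for a in ks:
    c=V["base",a][0]; im=c["image"].astype(int); g=(im[...,1]>1.25*im[...,0])&(im[...,1]>1.25*im[...,2])&(im[...,1]>20)
    b,f=blob(g); O.append((c,b))
for sw in (1,0): print("base fit both",fit_cyl(O,[(33,0),(33,24)],[449,-289,1],sw))
Q=pickle.load(open("Q.pkl","rb"))
for c,b,q,f in Q:
    d=q.astype(float); 
    # order around: intersection of diagonals
    A=np.c_[d[2]-d[0],-(d[3]-d[1])]; s=np.linalg.solve(A,d[1]-d[0]); X=d[0]+s[0]*(d[2]-d[0])
    for z in (20,40,60): print(z,X,np.round(atz(c,X,z),1),np.round(atz(c,b[:2],z),1),[np.round(np.linalg.norm(atz(c,d[i],z)-atz(c,d[(i+1)%4],z)),1) for i in range(4)])
for a in ks:
    c,_,s=V["pad",a]; o,_=ray(c,(320,200)); print(o,s["tcp_pos"],s["tool_rot"].round(4).tolist() if hasattr(s["tool_rot"],"round") else s["tool_rot"])
E
```

```text
base fit both (array([ 450.80845765, -288.09520584,   -2.70720551]), array([ 0.07, -0.48,  0.49,  0.08, -0.48,  0.64]))
base fit both (array([ 4.50804536e+02, -2.88112055e+02,  2.20503812e-01]), array([ 0.07,  0.  ,  0.  ,  0.07, -0.  ,  0.  ]))
20 [324.16571073 181.23640384] [ 635.4 -134.5   20. ] [ 632.5 -135.4   20. ] [np.float64(121.9), np.float64(122.7), np.float64(122.9), np.float64(122.7)]
40 [324.16571073 181.23640384] [ 631.7 -134.6   40. ] [ 629.  -135.4   40. ] [np.float64(116.0), np.float64(116.7), np.float64(116.9), np.float64(116.7)]
60 [324.16571073 181.23640384] [ 628.1 -134.7   60. ] [ 625.5 -135.4   60. ] [np.float64(110.0), np.float64(110.7), np.float64(110.9), np.float64(110.7)]
20 [321.51747088 182.97670549] [ 621.9 -135.4   20. ] [ 625.4 -134.6   20. ] [np.float64(122.0), np.float64(121.6), np.float64(123.4), np.float64(122.9)]
40 [321.51747088 182.97670549] [ 625.8 -135.5   40. ] [ 629.1 -134.8   40. ] [np.float64(116.0), np.float64(115.6), np.float64(117.3), np.float64(116.9)]
60 [321.51747088 182.97670549] [ 629.6 -135.6   60. ] [ 632.8 -135.    60. ] [np.float64(110.0), np.float64(109.7), np.float64(111.3), np.float64(110.8)]
[ 560.23277594 -135.84007929  429.42667312] [ 631.06710194 -136.50543744  249.98698137] [[1.0, -0.0, -0.0007], [0.0007, 0.0, 1.0], [-0.0, -1.0, 0.0]]
[ 700.70611208 -138.1681008   428.61055468] [ 630.09772981 -138.25452432  249.62956098] [[-1.0, -0.0009, -0.0021], [0.0021, 0.0001, -1.0], [0.0009, -1.0, -0.0001]]
```

View pics/padm0.png

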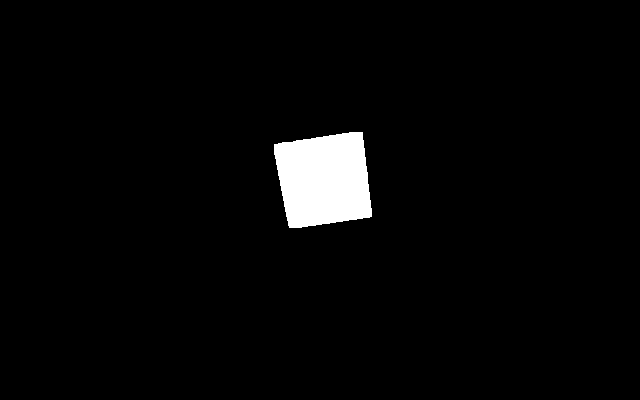

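View pics/w_pad_3.png

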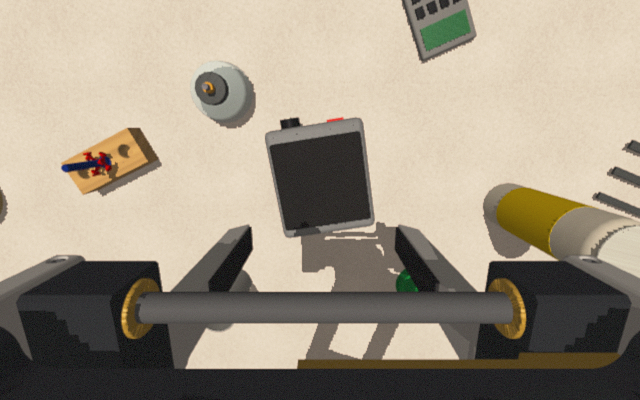

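```bash
python3 - <<'E'
from h import *
import pickle
Q=pickle.load(open("Q.pkl","rb"))
cor=[]
for c,b,q,f in Q:
    cs,_=cv2.findContours(f,0,cv2.CHAIN_APPROX_NONE); P=cs[0].reshape(-1,2).astype(float)
    L=[]
    for i in range(4):
        a,e=q[i].astype(float),q[(i+1)%4].astype(float); u=(e-a)/np.linalg.norm(e-a); n=np.array([-u[1],u[0]])
        s=(P-a)@u; d=(P-a)@n; S=P[(s>10)&(s<np.linalg.norm(e-a)-10)&(abs(d)<4)]
        vx,vy,x0,y0=cv2.fitLine(S.astype(np.float32),cv2.DIST_HUBER,0,.01,.01).ravel(); L.append(np.cross([x0,y0,1],[x0+vx,y0+vy,1]))
    C=[np.cross(L[i-1],L[i]) for i in range(4)]; C=np.array([k[:2]/k[2] for k in C]); cor.append((c,C)); print(C.round(1).tolist())
def mod(c,p): 
    x,y,z,th,s=p; k=np.array([[1,1],[1,-1],[-1,-1],[-1,1]])*s/2; R=np.array([[np.cos(th),-np.sin(th)],[np.sin(th),np.cos(th)]])
    W=k@R.T+[x,y]; return proj(c,np.c_[W,np.full(4,z)])
def res(p):
    r=[]
    for c,C in cor:
        m=mod(c,p); r+= [ (m[np.argmin(np.linalg.norm(m-k,axis=1))]-k) for k in C]
    return np.concatenate(r)
for th in (0.1,-0.1):
    r=least_squares(res,[629,-135,55,th,112],x_scale=[1,1,1,.01,1]); print(r.x.round(3),r.cost,r.fun.round(1))
E
```

```text
[[361.5, 130.4], [371.4, 216.3], [288.7, 228.3], [272.7, 144.2]]
[[358.7, 131.5], [369.3, 216.5], [286.6, 230.7], [269.8, 145.8]]
[ 6.29102e+02 -1.35226e+02  5.54060e+01  1.54000e-01  1.13761e+02] 1.0534667699021965 [ 0.1 -0.1  0.5 -0.2  0.1 -0.  -0.2  0.3  0.1  0.1  0.3  0.7  0.  -1.
  0.   0.2]
[ 6.29102e+02 -1.35226e+02  5.54060e+01  1.54000e-01  1.13761e+02] 1.0534667699021747 [ 0.1 -0.1  0.5 -0.2  0.1 -0.  -0.2  0.3  0.1  0.1  0.3  0.7  0.  -1.
  0.   0.2]
```

```bash
cat >> h.py <<'E'
def st(msg=""):
    s=sense(); print(msg,"t",round(float(s["time_s"]),2),"tcp",np.round(s["tcp_pos"],1),"F",np.round(s["ft_force"],1),"gap",round(float(s["finger_gap"])*94,1),flush=True); return s
def lower(x,y,z0,z1,dz=1.5,speed=25,thr=3.0,R=None):
    f0=np.array(sense()["ft_force"]); z=z0
    while z>z1:
        z=max(z1,z-dz); line_to([x,y,z],speed=speed); s=sense(); d=s["ft_force"]-f0
        if d[2]>thr or np.linalg.norm(d)>2*thr: print("contact",np.round(d,1)); break
    st("lowered z=%.1f"%z); return z
E
python3 - <<'E'
from h import *
R=yaw(-np.pi/2)
x,y=450.8,-288.1
move_to([x,y,120],R); st(); grip(1.0,10)
line_to([x,y,30],speed=150); wait(.1); st()
line_to([x,y,4],speed=60); wait(.1); st("down")
grip(0.0,10); st("gripped")
shot("wrist","held_base")
line_to([x,y,120],speed=150); st("up")
E
```

```text
t 12.67 tcp [ 451.2 -288.3  120.4] F [-0.4 -0.2  0.9] gap 93.9
 t 13.73 tcp [ 451.9 -289.    31.4] F [0.  0.1 0.3] gap 94.1
down t 14.42 tcp [ 451.  -288.3    4.1] F [ 0.   0.6 -0.7] gap 94.2
gripped t 14.97 tcp [ 450.9 -288.2    4.2] F [-0.8 -0.5  1. ] gap 65.5
up t 15.95 tcp [ 450.1 -287.5  118.9] F [-0.5  0.6 -1.5] gap 65.0
```

```bash
python3 - <<'E'
from h import *
move_to([629.1,-135.2,140],yaw(-np.pi/2)); wait(.2); st(); shot("wrist","held_base2"); shot("side","side2")
E
```

```text
t 17.08 tcp [ 628.1 -136.8  139.9] F [ 0.8  0.7 -0.8] gap 65.8
```

View pics/held_base2.png

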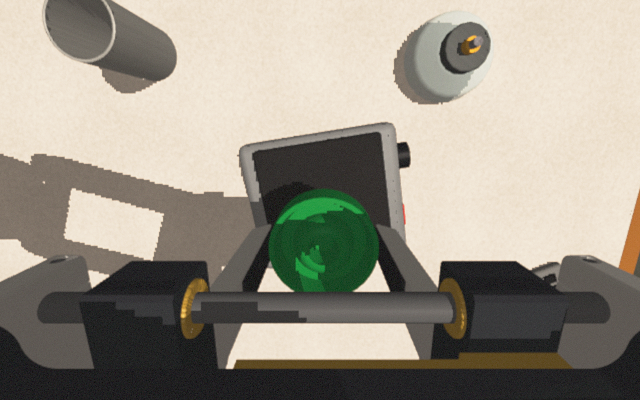

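View pics/side2.png

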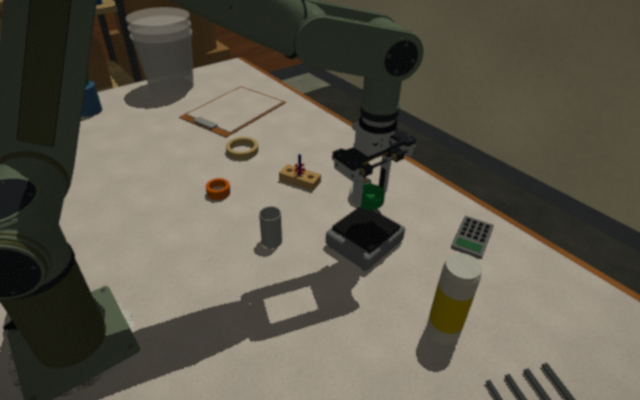

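The wrist view shows the base held between the fingers, centred at about (323,242). The pad behind it is clear, and the base looks level in the side view. Lowering it onto the pad now.

```bash
python3 - <<'E'
from h import *
x,y=629.1,-135.2
line_to([x,y,76],speed=100); wait(.2); st()
z=lower(x,y,76,60,dz=1.5,speed=25,thr=3)
wait(.2); st()
shot("wrist","placed_base")
E
```

```text
t 18.18 tcp [ 629.9 -135.5   77.1] F [-0.2  1.  -1.4] gap 65.5
contact [-1.8 -0.9  6.9]
lowered z=62.5 t 20.43 tcp [ 629.4 -135.3   64. ] F [-2.   0.1  5.5] gap 65.7
 t 20.62 tcp [ 629.4 -135.3   64. ] F [-2.1 -0.1  5.7] gap 65.6
```

View pics/placed_base.png

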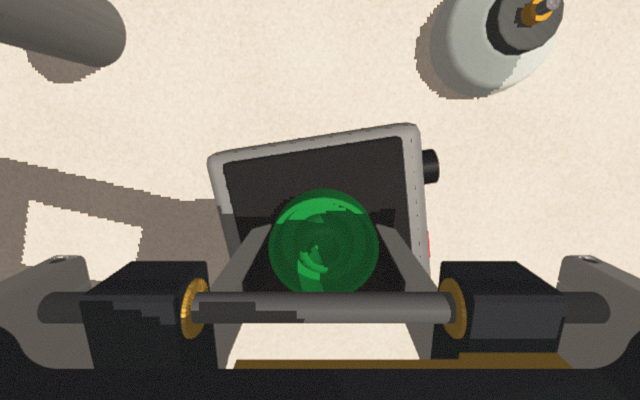

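Contact came at TCP z 64, which puts the pad top at 60 as the text says. I'll release, then measure the base on the pad from two opposite views.

```bash
python3 - <<'E'
from h import *
import pickle
x,y=629.1,-135.2
grip(1.0,10); st("open"); line_to([x,y,110],speed=150)
V=[]
for a in (np.pi,0):
    move_to([x,y,220],yaw(a)); wait(.4); c=shot("wrist",f"pb_{int(a)}"); im=c["image"].astype(int)
    g=(im[...,1]>1.25*im[...,0])&(im[...,1]>1.25*im[...,2])&(im[...,1]>20); b,f=blob(g); print(b); V.append((c,b))
for sw in (1,0): print(fit_cyl(V,[(33,0),(33,24)],[629,-135,60],sw))
pickle.dump(V,open("V2.pkl","wb")); st()
E
cd pics; python3 -c "
import cv2,numpy as np
a=[cv2.imread(f'pb_{k}.png')[90:290,200:440] for k in (0,3)]
cv2.imwrite('m2.png',cv2.resize(np.hstack(a),None,fx=1.6,fy=1.6))"
```

```text
open t 21.31 tcp [ 629.1 -135.2   62.4] F [ 0.3  0.2 -0. ] gap 94.0
[323.68868903 190.55966793  53.76802024]
[322.76830526 190.84874527  53.93514624]
(array([ 628.91021692, -135.22599733,   62.6574597 ]), array([ 0.11,  0.49, -0.49,  0.11,  0.49, -0.67]))
(array([ 628.9128295 , -135.22894573,   60.04720805]), array([ 0.11,  0.  , -0.  ,  0.11, -0.  , -0.  ]))
 t 26.73 tcp [ 629.1 -135.2  220. ] F [-1.4  0.2 -0.2] gap 93.5
```

View pics/m2.png

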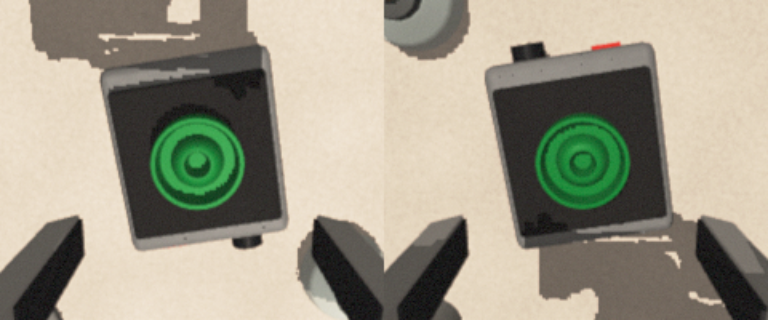

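Base on the pad at (628.9, -135.2), underside z 60.0, and centred in both views. Next is the tree.

```bash
python3 - <<'E'
from h import *
import pickle
V=[]
for a in (0,np.pi):
    move_to([652,163,200],yaw(a)); wait(.4); c=shot("wrist",f"tr_{int(a)}"); im=c["image"].astype(int)
    g=(im[...,2]>1.5*im[...,0])&(im[...,2]>1.5*im[...,1])&(im[...,2]>25); g[240:]=0
    b,f=blob(g,close=1); ys,xs=np.nonzero(f); print(b,xs.min(),xs.max(),ys.min(),ys.max()); V.append((c,f))
pickle.dump(V,open("V3.pkl","wb")); st()
E
cd pics; python3 -c "
import cv2,numpy as np
a=[cv2.imread(f'tr_{k}.png')[80:240,240:400] for k in (0,3)]
cv2.imwrite('m3.png',cv2.resize(np.hstack(a),None,fx=2.5,fy=2.5,interpolation=0))"
```

```text
[324.925      194.725       10.95445115] 319 331 185 203
[322.45967742 190.92741935  11.13552873] 316 328 182 199
 t 31.43 tcp [652. 163. 200.] F [-0.8 -0.8  0.3] gap 94.1
```

View pics/m3.png

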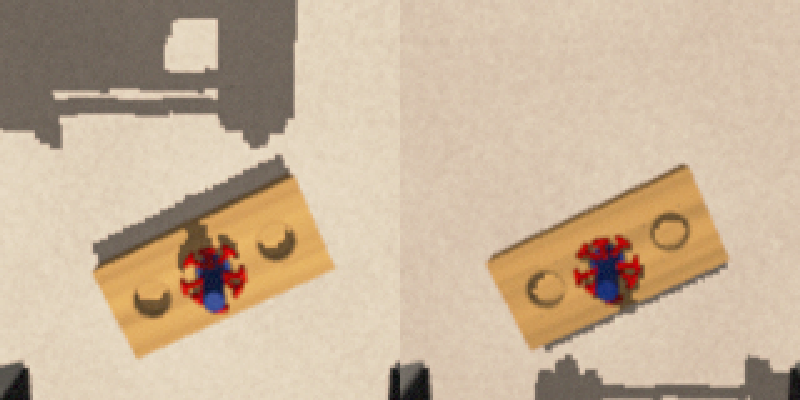

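Both views show the tree standing in the middle hole, with the light-blue stem top at about (325.6,200.4) in view 0 and (322.8,196.4) in view π.

```bash
python3 - <<'E'
from h import *
import pickle
V=pickle.load(open("V3.pkl","rb")); O=[]
for c,f in V:
    im=c["image"].astype(int); g=(im[...,2]>1.3*im[...,0])&(im[...,2]>1.3*im[...,1])&(im[...,2]>90); g[240:]=0
    ys,xs=np.nonzero(g); 
    n,l,stt,ce=cv2.connectedComponentsWithStats(g.astype(np.uint8)); i=1+np.argmax(stt[1:,4]); print(ce[i],stt[i]); O.append((c,ce[i]))
x,e=tri(O); print(x,e,[atz(*o,91)for o in O])
for (c,f) in V:
    p=proj(c,[[x[0],x[1],91],[x[0],x[1],60],[x[0],x[1],28]]); print(p.round(1).tolist())
E
```

```text
[325.07843137 199.90196078] [321 196   9   8  51]
[322.28 195.7 ] [319 192   8   8  50]
[654.01249916 164.54367951  89.80403185] [0.0, 0.0] [array([653.71231858, 164.52082828,  91.        ]), array([654.29592001, 164.55509833,  91.        ])]
[[325.1, 200.2], [324.9, 193.5], [324.8, 187.7]]
[[322.3, 196.0], [322.4, 189.6], [322.5, 184.1]]
```

```bash
python3 - <<'E'
from h import *
R=yaw(-np.pi/2); x,y=654.0,164.5
move_to([x,y,130],R); wait(.3); st()
line_to([x,y,60],speed=70); wait(.3); st("down"); shot("wrist","tr_pre")
grip(0.0,8); st("grip"); shot("wrist","tr_grip")
E
cd pics; python3 -c "
import cv2,numpy as np
a=[cv2.imread(f'tr_{k}.png')[150:350,200:440] for k in ('pre','grip')]
cv2.imwrite('m4.png',cv2.resize(np.hstack(a),None,fx=1.6,fy=1.6,interpolation=0))"
```

```text
t 33.12 tcp [654.1 164.5 130.2] F [ 1.1 -0.2 -0.2] gap 94.2
down t 34.58 tcp [654.2 164.5  60.4] F [ 0.8 -0.5 -0.2] gap 94.2
grip t 35.88 tcp [654.  164.5  60. ] F [-0.6  0.5  1. ] gap 9.7
```

View pics/m4.png

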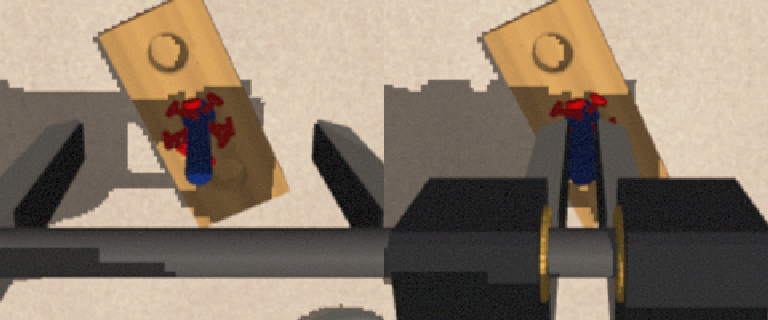

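The stem is gripped (gap 9.7 mm) and upright. Lifting it and planting it in the base.

```bash
python3 - <<'E'
from h import *
R=yaw(-np.pi/2); x,y=654.0,164.5
line_to([x,y,90],speed=40); line_to([x,y,200],speed=150); st("up")
move_to([628.9,-135.2,200],R); wait(.3); st(); 
line_to([628.9,-135.2,140],speed=100); wait(.3); st(); shot("wrist","tr_over"); shot("side","tr_over_s")
E
cd pics; python3 -c "
import cv2,numpy as np
a=[cv2.imread('tr_over.png')[100:350,200:440] , cv2.resize(cv2.imread('tr_over_s.png')[120:270,300:444],(240,250))]
cv2.imwrite('m5.png',cv2.resize(np.hstack(a),None,fx=1.6,fy=1.6,interpolation=0))"
```

```text
up t 37.71 tcp [653.1 164.4 198.6] F [ 0.8 -0.3 -0.3] gap 9.7
 t 39.16 tcp [ 629.2 -134.1  200. ] F [-0.6 -0.8 -1. ] gap 10.0
 t 40.21 tcp [ 629.4 -135.4  140.8] F [ 0.5 -0.9  0.4] gap 9.8
```

View pics/m5.png

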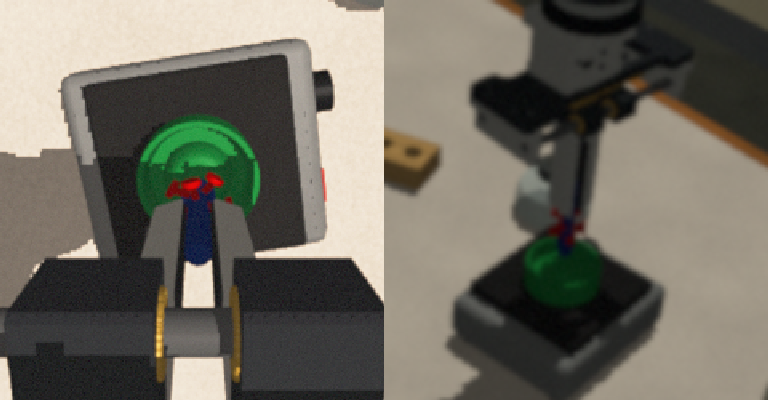

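The tree is held upright over the centre of the base: the stem is at about (325,225) in the wrist view, and the side view agrees. Lowering it with force checks.

```bash
python3 - <<'E'
from h import *
x,y=628.9,-135.2
z=lower(x,y,140,116,dz=1.5,speed=25,thr=2.5); wait(.2); st()
shot("wrist","tr_in")
E
cd pics; python3 -c "
import cv2,numpy as np
cv2.imwrite('m6.png',cv2.resize(cv2.imread('tr_in.png')[100:350,200:440],None,fx=1.6,fy=1.6,interpolation=0))"
```

```text
contact [-1.1  0.1  2.6]
lowered z=116.0 t 44.31 tcp [ 629.4 -135.3  116.9] F [-1.2 -0.   2.8] gap 9.6
 t 44.51 tcp [ 629.4 -135.4  116.9] F [-0.9 -0.1  5.8] gap 9.6
```

View pics/m6.png

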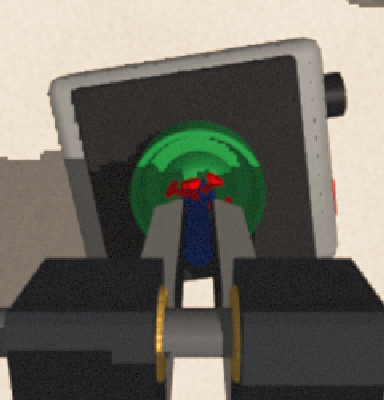

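Contact came at TCP z 117, as predicted, so the tree is seated. Releasing and checking.

```bash
python3 - <<'E'
from h import *
x,y=628.9,-135.2
grip(1.0,8); st("open"); line_to([x,y,200],speed=150)
O=[];P=[]
for a in (np.pi,0):
    move_to([x,y,250],yaw(a)); wait(.4); c=shot("wrist",f"tp_{int(a)}"); im=c["image"].astype(int)
    g=(im[...,2]>1.3*im[...,0])&(im[...,2]>1.3*im[...,1])&(im[...,2]>70); g[:100]=0; g[240:]=0; g[:,:250]=0; g[:,400:]=0
    n,l,stt,ce=cv2.connectedComponentsWithStats(g.astype(np.uint8)); i=1+np.argmax(stt[1:,4]); print(ce[i],stt[i]); O.append((c,ce[i]))
    g=(im[...,1]>1.25*im[...,0])&(im[...,1]>1.25*im[...,2])&(im[...,1]>20); b,f=blob(g,close=9); P.append((c,b)); print(b)
print("tree top",tri(O)); print("base",fit_cyl(P,[(33,0),(33,24)],[629,-135,60],0)); st()
E
cd pics; python3 -c "
import cv2,numpy as np
a=[cv2.imread(f'tp_{k}.png')[90:290,200:440] for k in (0,3)]
cv2.imwrite('m7.png',cv2.resize(np.hstack(a),None,fx=1.6,fy=1.6,interpolation=0))"
```

```text
open t 45.89 tcp [ 628.9 -135.2  116. ] F [0.5 0.2 0.9] gap 93.9
[323.10344828 195.4137931 ] [317 186  12  18 116]
[323.67156263 185.33047736  49.50757518]
[322.73846154 199.69230769] [319 196   9   9  65]
[322.66733628 185.54519888  49.88987873]
tree top (array([ 630.85374706, -134.90436626,  138.29436185]), [0.4, 0.4])
base (array([ 628.67002961, -135.3354692 ,   59.22531881]), array([ 0.16,  0.  , -0.  ,  0.16, -0.  , -0.  ]))
 t 51.55 tcp [ 628.9 -135.2  250. ] F [ 0.6 -0.7  1.2] gap 94.3
```

View pics/m7.png

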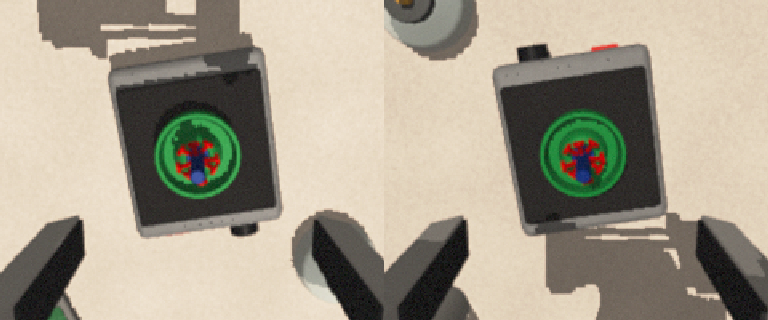

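The tree stands upright in both views. The blob in the π view took in the side of the stem, hence the low z, but reading the stem top by eye at row ~199 puts it symmetric with view 0, x about 629. Now the flask.

```bash
python3 - <<'E'
from h import *
import pickle
V=[]
for a in (0,np.pi):
    move_to([454.6,5.5,200],yaw(a)); wait(.4); c=shot("wrist",f"fl_{int(a)}"); r=masks_of("wrist","flask_c")
    for k in r: 
        ys,xs=np.nonzero(k["mask"]); print(k["confidence"],k["xy"],len(xs),xs.min(),xs.max(),ys.min(),ys.max())
    V.append((c,r))
pickle.dump(V,open("V4.pkl","wb")); st()
E
cd pics; python3 -c "
import cv2,numpy as np
a=[cv2.imread(f'fl_{k}.png')[90:290,200:440] for k in (0,3)]
cv2.imwrite('m8.png',cv2.resize(np.hstack(a),None,fx=1.66,fy=1.66,interpolation=0))"
```

```text
0.56 [323.7, 198.4] 1581 301 349 164 222
0.85 [324.0, 196.2] 1589 299 348 163 221
 t 56.12 tcp [454.6   5.5 200. ] F [-0.1 -0.4 -0.3] gap 93.8
```

View pics/m8.png

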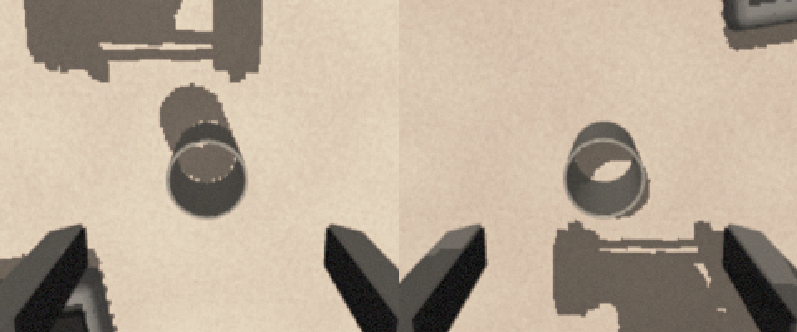

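```bash
python3 - <<'E'
from h import *
import pickle
V=pickle.load(open("V4.pkl","rb"))
O=[];E=[]
for c,r in V:
    m=r[0]["mask"].astype(np.uint8); cs=cv2.findContours(m,0,1)[0]; h=cv2.convexHull(np.vstack(cs)); f=cv2.fillPoly(np.zeros_like(m),[h],1)
    ys,xs=np.nonzero(f); O.append((c,np.array([xs.mean(),ys.mean(),np.sqrt(len(xs))])))
for sw in (0,1): print(fit_cyl(O,[(25.5,0),(25.5,90)],[454,5,1],sw))
rim=[(324.7,197.2),(324.7,196.9)]
print(tri([(V[i][0],rim[i]) for i in (0,1)]),[atz(V[i][0],rim[i],90) for i in (0,1)])
p,_=fit_cyl(O,[(25.5,0),(25.5,90)],[454,5,1],0)
for i in (0,1): 
    im=V[i][0]["image"][:,:,::-1].copy(); th=np.linspace(0,6.28,100)
    for z in (0,90): 
        q=proj(V[i][0],np.c_[p[0]+25.5*np.cos(th),p[1]+25.5*np.sin(th),th*0+z]); cv2.polylines(im,[np.round(q*16).astype(np.int32)],True,(0,0,255),1,shift=4)
    cv2.imwrite(f"pics/flo{i}.png",cv2.resize(im[140:250,270:380],None,fx=3.6,fy=3.6,interpolation=0))
a=[cv2.imread(f"pics/flo{i}.png") for i in (0,1)]; cv2.imwrite("pics/m9.png",np.hstack(a))
E
```

```text
(array([454.93041936,   6.37904328,   1.79012687]), array([-0.31,  0.  ,  0.  , -0.31,  0.  ,  0.  ]))
(array([454.93297234,   6.38040976,   0.9739264 ]), array([-0.32, -0.16,  0.18, -0.31, -0.17,  0.25]))
(array([454.65223446,   5.80519661,  87.04716008]), [1.2, 1.2]) [array([453.91607973,   7.02961484,  90.        ]), array([455.38965181,   4.58143602,  90.        ])]
```

View pics/m9.png

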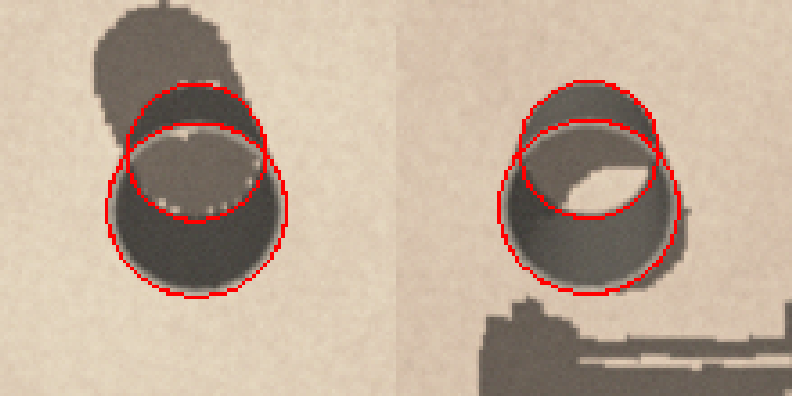

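Fit overlays well: flask axis at (454.9, 6.3), bottom at z≈0–2.

```bash
python3 - <<'E'
from h import *
R=yaw(-np.pi/2); x,y=454.9,6.3
move_to([x,y,130],R); wait(.3); st()
line_to([x,y,45],speed=90); wait(.3); st("down")
grip(0.0,25); st("grip"); 
line_to([x,y,240],speed=150); st("up")
move_to([628.9,-135.2,240],R); wait(.3); st(); shot("wrist","fl_over"); shot("side","fl_over_s"); shot("scene","fl_over_c")
E
cd pics; python3 -c "
import cv2,numpy as np
a=[cv2.imread('fl_over.png')[60:310,180:460] , cv2.resize(cv2.imread('fl_over_s.png')[90:270,300:444],(200,250)),cv2.resize(cv2.imread('fl_over_c.png')[120:245,230:330],(200,250))]
cv2.imwrite('m10.png',cv2.resize(np.hstack(a),None,fx=1.17,fy=1.17,interpolation=0))"
```

```text
t 57.82 tcp [455.    6.3 130.1] F [-0.8  0.7 -0.1] gap 94.1
down t 59.21 tcp [455.2   6.2  45.4] F [ 0.8 -0.   0.3] gap 93.9
grip t 59.94 tcp [455.    6.3  45. ] F [ 0.5  0.6 -0.4] gap 50.8
up t 61.39 tcp [454.1   6.4 238.8] F [-0.4 -0.1 -3.1] gap 50.9
 t 62.59 tcp [ 628.6 -134.3  240.8] F [-0.4 -0.1 -2.7] gap 50.9
```

View pics/m10.png

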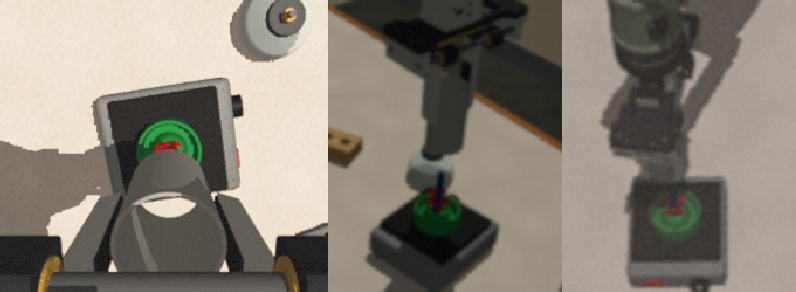

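Flask held square (gap 50.9 mm). In the wrist view its bore is centred between the fingers at about (325,255). Lowering it in stages over the tree.

```bash
python3 - <<'E'
from h import *
x,y=628.9,-135.2
line_to([x,y,200],speed=100); wait(.2); st()
z=lower(x,y,200,135,dz=4,speed=50,thr=2.5); st(); shot("side","fl_mid_s"); shot("wrist","fl_mid")
E
cd pics; python3 -c "
import cv2,numpy as np
a=[cv2.imread('fl_mid.png')[60:310,180:460] , cv2.resize(cv2.imread('fl_mid_s.png')[120:270,300:444],(240,250))]
cv2.imwrite('m11.png',cv2.resize(np.hstack(a),None,fx=1.5,fy=1.5,interpolation=0))"
```

```text
t 63.49 tcp [ 629.6 -135.5  201.1] F [-0.2  0.3 -2.3] gap 51.0
lowered z=135.0 t 67.74 tcp [ 628.9 -135.2  135. ] F [ 0.1  0.7 -2.3] gap 50.8
 t 67.74 tcp [ 628.9 -135.2  135. ] F [ 0.1  0.7 -2.3] gap 50.8
```

View pics/m11.png

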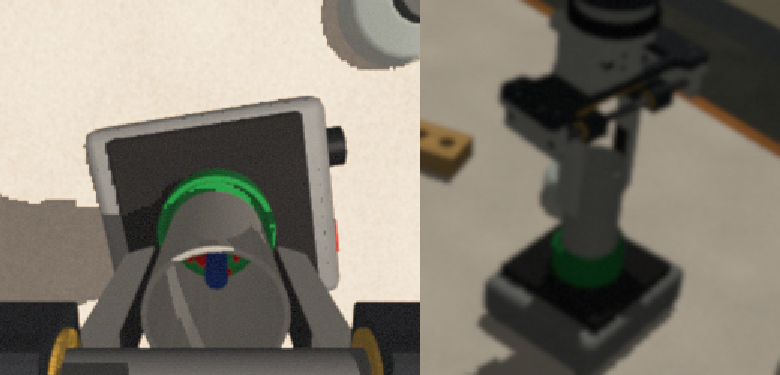

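The flask is over the tree with no contact, and the stem shows centred inside the bore at about (324,240). Next is the last 20 mm.

```bash
python3 - <<'E'
from h import *
x,y=628.9,-135.2
z=lower(x,y,135,113.5,dz=1.5,speed=30,thr=3); wait(.2); st()
shot("wrist","fl_in")
E
cd pics; python3 -c "
import cv2,numpy as np
cv2.imwrite('m12.png',cv2.resize(cv2.imread('fl_in.png')[100:350,160:480],None,fx=1.6,fy=1.6,interpolation=0))"
```

```text
contact [-2.8  0.8  7. ]
lowered z=114.0 t 71.34 tcp [ 629.1 -135.3  115. ] F [-2.6  1.1  3.9] gap 50.7
 t 71.54 tcp [ 629.1 -135.3  115. ] F [-2.5  0.2  5. ] gap 50.7
```

View pics/m12.png

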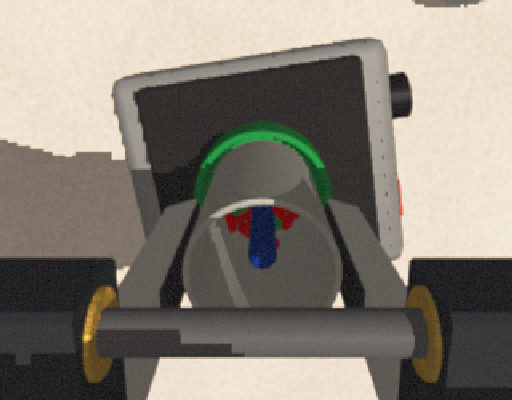

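It touched at TCP z 115.0, the predicted seat. Releasing, then measuring the flask rim from two sides, then the collar.

```bash
python3 - <<'E'
from h import *
import pickle
x,y=628.9,-135.2
grip(1.0,10); st("open"); line_to([x,y,200],speed=150)
V={}
for a in (np.pi,0):
    move_to([x,y,270],yaw(a)); wait(.4); c=shot("wrist",f"fp_{int(a)}"); r=masks_of("wrist","flask_c")
    for k in r: 
        ys,xs=np.nonzero(k["mask"]); print(k["confidence"],k["xy"],len(xs),xs.min(),xs.max(),ys.min(),ys.max())
    V["f",a]=(c,r)
st()
for a in (0,np.pi):
    move_to([440,251,180],yaw(a)); wait(.4); c=shot("wrist",f"co_{int(a)}"); im=c["image"].astype(int)
    g=(im[...,0]>1.8*im[...,1])&(im[...,0]>2*im[...,2])&(im[...,0]>40);g[245:]=0; b,f=blob(g); print(b); V["c",a]=(c,b)
st()
O=[V["c",a] for a in (0,np.pi)]
for sw in (0,1): print("collar",fit_cyl(O,[(32.5,0),(32.5,30)],[440,251,1],sw))
pickle.dump(V,open("V5.pkl","wb"))
E
cd pics; python3 -c "
import cv2,numpy as np
a=[np.hstack([cv2.imread(f'{n}_{k}.png')[90:260,200:440] for k in (0,3)]) for n in ('fp','co')]
cv2.imwrite('m13.png',cv2.resize(np.vstack(a),None,fx=1.6,fy=1.6,interpolation=0))"
```

```text
open t 72.41 tcp [ 628.9 -135.2  114. ] F [-0.2 -0.5 -0.1] gap 94.1
0.71 [325.8, 199.9] 1444 300 348 164 220
0.71 [322.8, 200.1] 1608 299 347 164 222
0.52 [321.1, 163.0] 432 299 347 158 196
 t 78.18 tcp [ 628.9 -135.2  270. ] F [-0.4 -0.1  0.6] gap 93.8
[323.90216929 189.06465334  48.48711169]
[322.86395982 186.73922143  48.87739764]
 t 83.35 tcp [440. 251. 180.] F [0.1 0.3 0.9] gap 94.1
collar (array([4.41210734e+02, 2.51963955e+02, 1.05867846e-01]), array([ 0.05, -0.  ,  0.  ,  0.05, -0.  ,  0.  ]))
collar (array([441.22691996, 251.97023303,  -4.34338577]), array([ 0.05, -0.75,  1.06,  0.05, -0.75,  0.72]))
```

View pics/m13.png

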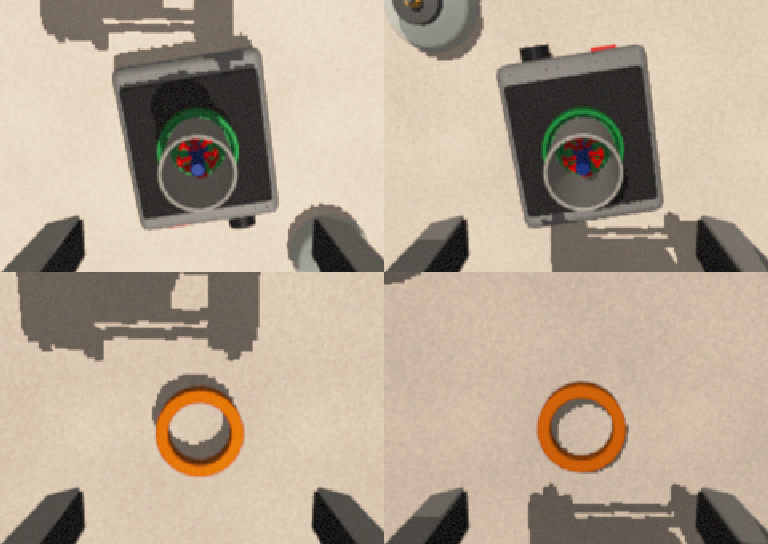

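```bash
python3 - <<'E'
from h import *
import pickle
V=pickle.load(open("V5.pkl","rb"))
o=[(V["f",0][0],(324.1,198.1)),(V["f",np.pi][0],(324.4,198.1))]; print("rim",tri(o),[atz(*k,160).round(1) for k in o])
O=[]
for a in (0,np.pi):
    c,r=V["f",a]; m=r[0]["mask"].astype(np.uint8); h=cv2.convexHull(np.vstack(cv2.findContours(m,0,1)[0])); f=cv2.fillPoly(np.zeros_like(m),[h],1); ys,xs=np.nonzero(f); O.append((c,np.array([xs.mean(),ys.mean(),np.sqrt(len(xs))])))
print(fit_cyl(O,[(25.5,14),(25.5,90)],[629,-135,70],0))
R=yaw(-np.pi/2); x,y=441.2,252.0
move_to([x,y,110],R); wait(.3); st()
line_to([x,y,4],speed=90); wait(.3); st("down")
grip(0.0,10); st("grip")
line_to([x,y,120],speed=120); line_to([x,y,240],speed=200); st("up")
move_to([628.9,-135.2,240],R); wait(.3); st(); shot("wrist","co_over")
line_to([628.9,-135.2,185],speed=100);wait(.3);st(); shot("wrist","co_over2"); shot("side","co_over_s")
E
cd pics; python3 -c "
import cv2,numpy as np
a=[cv2.imread('co_over2.png')[80:330,180:460] , cv2.resize(cv2.imread('co_over_s.png')[120:270,300:444],(240,250))]
cv2.imwrite('m14.png',cv2.resize(np.hstack(a),None,fx=1.5,fy=1.5,interpolation=0))"
```

```text
rim (array([ 628.57850908, -134.86496187,  160.71156497]), [0.9, 0.9]) [array([ 628.7, -133.9,  160. ]), array([ 628.4, -135.8,  160. ])]
(array([ 628.79456337, -135.11810965,   69.39071682]), array([-0.11,  0.  , -0.  , -0.11, -0.  ,  0.  ]))
 t 85.05 tcp [441.3 252.  110.2] F [-0.1  0.3 -0. ] gap 93.8
down t 86.67 tcp [441.4 252.1   4.3] F [-0.4 -0.3  1.1] gap 93.7
grip t 87.23 tcp [441.2 252.    4. ] F [ 0.5 -0.1 -0.2] gap 64.6
up t 89.1 tcp [440.3 251.6 238.4] F [ 0.3 -0.1 -0.7] gap 65.0
 t 90.98 tcp [ 629.  -134.3  240.3] F [-0.5  0.4 -0.4] gap 64.9
 t 92.03 tcp [ 629.4 -135.3  185.9] F [-0.6  0.  -0.6] gap 65.0
```

View pics/m14.png

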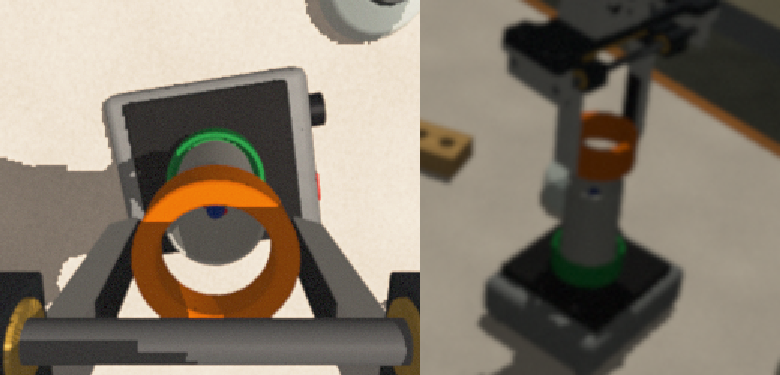

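The rim measures (628.7, -135.0) at z≈160.7. The collar is held level and centred above the flask in both views. Lowering it.

```bash
python3 - <<'E'
from h import *
x,y=628.8,-135.1
line_to([x,y,170],speed=60)
z=lower(x,y,170,150.5,dz=1.5,speed=30,thr=3); wait(.2); st(); shot("wrist","co_in"); shot("side","co_in_s")
E
cd pics; python3 -c "
import cv2,numpy as np
a=[cv2.imread('co_in.png')[80:330,180:460] , cv2.resize(cv2.imread('co_in_s.png')[120:270,300:444],(240,250))]
cv2.imwrite('m15.png',cv2.resize(np.hstack(a),None,fx=1.5,fy=1.5,interpolation=0))"
```

```text
contact [-0.7 -0.5  5. ]
lowered z=150.5 t 95.78 tcp [ 629.  -135.2  152. ] F [-0.6  0.3  4.7] gap 64.9
 t 95.98 tcp [ 629.  -135.2  152. ] F [-2.   0.4  5.3] gap 64.9
```

View pics/m15.png

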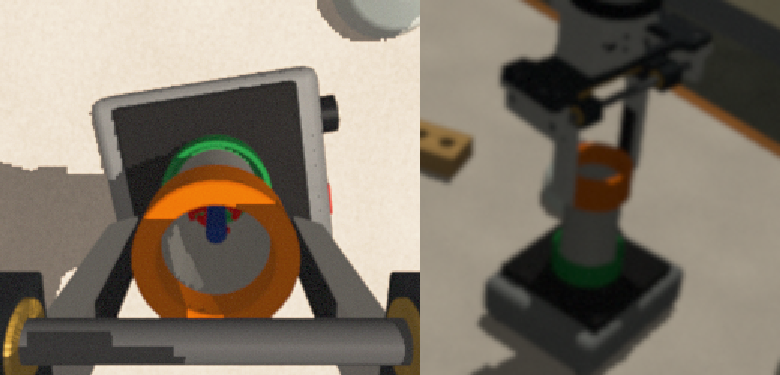

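Contact at TCP z 152.0, the predicted seat. Releasing, retreating and checking the whole stack.

```bash
python3 - <<'E'
from h import *
x,y=628.8,-135.1
grip(1.0,10); st("open"); line_to([x,y,240],speed=120)
V=[]
for a in (-np.pi/2,0):
    move_to([x,y,280],yaw(a)); wait(.4); c=shot("wrist",f"cp_{abs(int(a))}"); im=c["image"].astype(int)
    g=(im[...,0]>1.8*im[...,1])&(im[...,0]>2*im[...,2])&(im[...,0]>40);g[245:]=0;g[:,:250]=0;g[:,400:]=0; b,f=blob(g); print(b); V.append((c,b))
print("collar",fit_cyl(V,[(32.5,0),(32.5,30)],[629,-135,148],0))
shot("side","fin_s"); shot("scene","fin_c"); st()
E
cd pics; python3 -c "
import cv2,numpy as np
a=[cv2.imread(f'cp_{k}.png')[90:290,210:430] for k in (1,0)]+[cv2.resize(cv2.imread('fin_s.png')[120:270,300:444],(200,200)),cv2.resize(cv2.imread('fin_c.png')[140:290,230:380],(200,200))]
cv2.imwrite('m16.png',cv2.resize(np.vstack([np.hstack(a[:2]),np.hstack([a[2],np.zeros((200,40,3),np.uint8),a[3]])]),None,fx=1.5,fy=1.5,interpolation=0))"
```

```text
open t 96.72 tcp [ 628.8 -135.1  150.4] F [-0.8 -0.7  1. ] gap 93.8
[323.77498486 197.93700787  57.46303159]
[320.9558535  196.77272727  55.29918625]
collar (array([ 628.75841104, -136.66276819,  141.7029235 ]), array([ 0.41,  0.43, -0.  ,  0.41, -0.44,  0.  ]))
 t 100.31 tcp [ 628.8 -135.1  280. ] F [0.4 0.4 0.2] gap 94.4
```

View pics/m16.png

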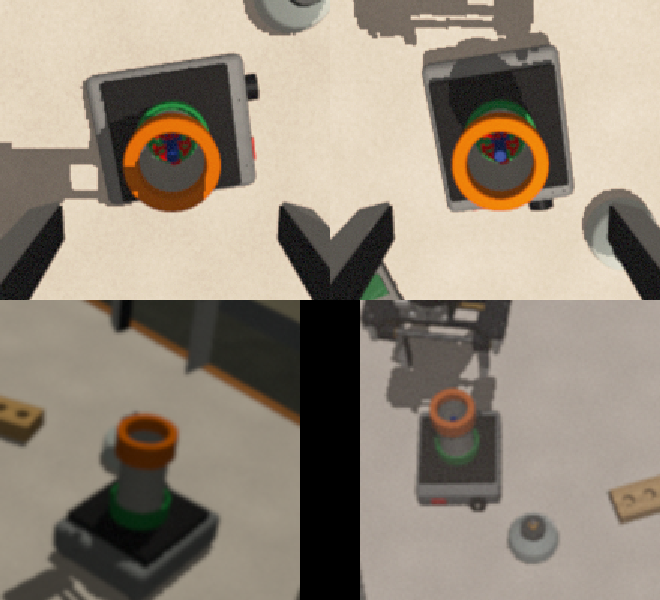

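```bash
python3 - <<'E'
from h import *
c0=shot("wrist")
print(atz(c0,(324,199),178).round(1))
move_to([628.8,-135.1,280],yaw(-np.pi/2)); wait(.4); c1=shot("wrist"); print(atz(c1,(325.3,199.3),178).round(1), tri([(c0,(324,199)),(c1,(325.3,199.3))]))
print([ (n,[np.round(r["xy"],0).tolist() for r in (camera("scene"),search_frame("scene",n))[1][:1]]) for n in ("can_c","tape_c","lamp_c")])
st(); sign_off()
E
```

```text
[ 627.6 -133.9  178. ]
[ 630.5 -134.   178. ] (array([ 629.75061967, -134.65028563,  172.54997613]), [1.0, 1.0])
[('can_c', [[192.0, 182.0]]), ('tape_c', [[454.0, 224.0]]), ('lamp_c', [[315.0, 257.0]])]
 t 102.51 tcp [ 628.8 -135.1  280. ] F [ 0.2  0.6 -0.2] gap 94.0
the job is handed in; nothing more can be done
```

I built the stack on the vibrator in the order asked: base, tree, flask, collar. The job was handed in at about 102.5 s of the 128 s allowed, and sign-off gives no verdict.

**Seating:** each part was lowered in small steps until it touched, with 7 N or less of upward force. Contact came within about 1 mm of the expected height:

| Part | TCP height at contact (mm) | Meaning |
|---|---|---|
| Base | 64 | underside at 60, on the pad |
| Tree | 117 | foot at 70, in the socket |
| Flask | 115 | lower end at 70, in the groove |
| Collar | 152 | underside at 148, on the rim |

**Position:** the pad centre measured (629.1, -135.2). After release, the two-view fits gave:
- **Base:** (628.9, -135.2), z 60.0.
- **Flask:** (628.8, -135.1), lower end at z 69.4.
- **Tree:** upright and central by eye in both views.
- **Collar:** level and concentric by eye in the wrist, side and scene views.

**Checks that disagreed:**
- **Pad height:** it measured 55 by camera, but contact confirmed 60.
- **Tree top:** the automatic fit gave z 138, because one view picked up the side of the stem. I relied on the contact height and a visual check instead.
- **Collar fit:** the colour fit was poor (about 1.5 mm off in y, 6 mm low), since shading spoiled the mask. Reading its rim by eye gave about (629.8, -134.7), with its top at z about 173 instead of 178. The contact height showed it seated.

**Bystanders:** the can, tape and lamp look unmoved. The network put the tape about 15 px lower at the first check than at the last. That is no more than its usual scatter on the tape, and the arm was never near it.

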